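# Hold a sink soap dispenser down on its washer while the nut is fastened

## Task

The sink stands on bearers on the worktop to have its soap dispenser fitted. Take the dispenser out of its carton, lower its threaded tail through the small hole with the foam washer in the sink's ledge, with the spout pointing square off the ledge out over the bowl, then press it straight down on the washer with a steady 12 newtons or so for a few seconds while a colleague runs the nut on from underneath; do not crush the washer or disturb the other things. Finish while still holding the dispenser pressed down: do not let go.

Things in the scene. Friction and masses are not known exactly. Their poses are not given: they have to be found in the camera images.
- dispenser: built-in pump soap dispenser of steel, upright, about 0.25 kg (0.2 to 0.33); at the start it stands in the hole of the carton's inlay. Origin: on its axis, at the underside of its round flange (58 mm across, 6 mm high); z up, the spout runs along its -x. Everything but the spout is round about the one axis
- collar (a point): grip here: on the axis, 20 mm over the dispenser's origin, middle of a plain round collar 40 mm across that runs from 6 to 34 mm over the origin. Above it the pump head, 27 mm across, ends 54 mm over the origin; it is locked and does not move
- tail_end (a point): lower end of the threaded white tail, on the axis, 52 mm below the dispenser's origin. The tail is 25 to 27 mm across, its last 7 mm taper to 17 mm
- spout_tip (a point): end of the thin spout (11 mm thick), at (-100, 0, 34) mm in the dispenser's frame; from the head the spout runs out level, 40 to 54 mm over the origin, and bends down at its end
- sink: steel inset sink, fixed, on two wooden bearers: a flat plate 320 (x) by 300 (y) mm, 6 mm thick, its top 150 mm over the worktop. Origin: on the worktop, under the plate's centre; z up. The ledge with two holes is the strip at +x, to the robot's left (+y, give or take 0.2 rad); the bowl lies on its -x side. Fitted right, the dispenser's x axis has the same direction as the sink's
- bowl (a point): centre of the round bowl's mouth (220 mm across, bowl 120 mm deep), level with the plate's top, at (-36, 0, 150) mm in the sink's frame
- sink_hole (a point): centre of the small hole (30 mm across) for the dispenser, at the height of the ledge's top, at (116, 75, 150) mm in the sink's frame, the one with the foam washer round it. The bare hole beside it (35 mm, at (116, -35)) is for the tap
- foam_washer: dark soft ring 55 mm across, 34 mm inside, 10 mm thick, stuck on the ledge round the small hole. Origin: centre of its underside, on the ledge while nothing rests on it (its top is 10 mm higher); the whole ring sinks when pressed, 1 mm for each 3 N that rest on it (12 N: 4 mm), 8 mm at most, the dispenser's own weight included
- carton: open cardboard box with a pale card inlay, fixed, 97 x 107 mm, on the chopping board that covers the hob; the inlay's top, on which the dispenser's flange rests, is 60 mm over the origin; the tail hangs in its 36 mm hole. Origin: centre of its underside (25 mm over the worktop)
- backnut: white plastic nut 53 mm across, 11 mm high, lying on the board behind the carton; leave it alone
- spanner: spanner lying on the board, left; leave it alone
- tea_mug: white mug 60 mm high on the board; leave it alone
- salt_shaker: salt shaker 90 mm high on the board; leave it alone

How it is judged:
On the way, in this order (a step that is already met when the one before it is completed fails the run):
1. the dispenser is lifted out of the carton, upright (z of dispenser in the frame of carton above 0.12 m and angle between dispenser's own z axis and vertical below 0.25 rad), for 0.1 s.
2. its tail has entered the small hole (horizontal distance between dispenser and sink_hole below 0.005 m and angle between dispenser's own z axis and vertical below 0.07 rad and z of dispenser in the frame of sink below 0.192 m), for 0.1 s.
3. held down on the washer, spout out over the bowl, with 7 to 18 N for two seconds on end (horizontal distance between dispenser and sink_hole below 0.005 m and angle between dispenser's own z axis and vertical below 0.07 rad and z of dispenser in the frame of sink below 0.159 m and angle between the x axis of dispenser and the x axis of sink, either way round below 0.2 rad and x of spout_tip in the frame of sink below 0.06 m and contact force between dispenser and foam_washer between 7 and 18 N), for 2 s.
At the end, for the whole second after the job is handed in: The dispenser stands upright (within 4 degrees) in the small hole (within 5 mm), flange on the washer, spout square off the ledge over the bowl (within 11 degrees), the gripper still on it, pressing on the washer with 7 to 18 N, at rest (all of step 3 and contact force between the fingers and dispenser above 2 N and linear speed of dispenser below 0.01 m/s); the arm keeps its last pose, push and grip.
It fails at once if the washer is crushed (more than 30 N) (contact force between dispenser and foam_washer above 30 N).
It fails at once if another thing on the worktop is shifted by more than 2 cm (distance of any of backnut, spanner, tea_mug, salt_shaker from where it was at the start of the episode above 0.02 m).
It also fails if it takes over 48 s, if anything falls off the work surface, if the arm or the gripper's body presses on something with over 40 N, if the wrist force passes 120 N, or if a joint passes its speed limit or range.

## Robot

A 7-joint arm with a two-finger parallel gripper is mounted at the origin on a cart in front of the work surface, level with it; the furniture and walls round the work are solid. World frame = base frame: x ahead of the robot, y to its left, z up, the work surface at z = 0. Lengths are in m, angles in rad, forces in N, time in s.
With the tool pointing down it reaches from about 0.4 to 0.85 m from the base axis. Payload 4.5 kg.
Tool frame: the origin (TCP) lies between the finger pads; the fingertips stand 11 mm ahead of it and the grasp point (between the pads) lies 8 mm behind it (r.nose_length is the distance from the TCP to the fingertips, in m); z points along the fingers, y is the line along which they close (so a half turn about z gives the same grasp; the last joint's range is limited). The gripper opens to 88 mm and grips with 3 to 60 N. Pads are 18 mm wide; open, the fingers measure 123 mm over their backs; the gripper's body (75 mm by 187 mm) begins 45 mm behind the grasp point.
Start: joints at [1.254, 0.689, -0.195, 1.565, 0.157, 0.902, -0.215], TCP at [0.215, -0.587, 0.25] pointing down, gripper open.
Joint ranges: [-3.01, 3.01], [-0.46, 2.08], [-1.47, 1.51], [0.13, 2.56], [-1, 4.14], [0.04, 2.09], [-2.66, 2.66]. Speed limits (rad/s): [2.57, 2.57, 3.14, 3.14, 3.14, 3.14, 3.14].

## Interface

Orientations are given as a unit quaternion [x, y, z, w].
In Python, from plant import get_state, snapshot, camera_model, r gives the robot as it stands.
- The arm moves only by the shell command python3 -m inch 'ROWS' [FORCE]. ROWS is text: rows parted by semicolons, each of 7 numbers parted by spaces: the opening, from -1 (shut) to 1 (fully open), then the shift along the tool's x, y, z in m, then the turn, a rotation vector about the tool's x, y, z in rad. A call has 1 to 20 rows; each row shifts and turns the commanded pose from where the row before left it, along the tool's axes as they then stand; what a row does not reach is not made up. A row lasts 1/12 s, in which the tool goes at most 41.7 mm and 7.16 degrees, less where a joint would pass 70% of its speed; a pose out of reach is approached as far as the arm can. A call is refused whole if a number of a shift passes 0.0417 or a number of a turn 0.125, either way. A call with a gripper value outside its range is refused whole. The fingers move at their own pace and stop on an object; FORCE is the grip in N (left out, the last holds). Time passes only in rows, so rows that do not move let the fingers close. It gives the time, the measured TCP pose, the force, the opening and the grip force at its end, in the units of the state.
- get_state(): the state, without advancing time (a new reading comes with each control period).
- snapshot(name): name is "side" or "top"; returns (picture, depth): 400x640x3 uint8, red, green, blue; 400x640 float32, m along the optical axis (not along the pixel's ray), 0 where there is no reading.
- camera_model(name): a dict with "intrinsics" (3x3 intrinsics, pixels), "dist" ([k1, k2, p1, p2, k3] as OpenCV has them; the pictures are not rectified), "view" (4x4, takes a point from world to camera coordinates). Camera axes: x right, y down, z forward; pixel columns grow to the right and rows downward; lengths in m; the calibration is good to about 2 mm. A picture is of the moment at which its call begins. camera_model takes no time and is no camera call.
- r.finish_job(): hands the job in; it is judged then, once.
The state is a dict: "clock": time; "q": joint angles; "qd": joint speeds; "joint_torque": joint torques, N m; "tool_pos": TCP position; "eef_rot": TCP orientation; "contact_force": force on the tool from outside, world axes, zero at the start; "moment": the same for the moment, N m; "opening": opening from 0.0 (shut) to 1.0 (fully open); "finger_force": force on a finger pad.
Only numpy, scipy, OpenCV 4.12 (cv2) and the standard library are available. Lean on these libraries where they do the work, as an engineer would, in place of code of your own. Each camera call takes 0.05 s, during which the arm holds its last target. There are 200 camera calls.

## Working session

There is one attempt and no reset: what is moved stays moved. The work goes in short steps, Python scripts to look and compute and a shell command to move; the robot and the scene stay as the last step left them, time stands still between calls to the robot, and variables do not carry over. Pictures are saved under pics/ and viewed, at most 10 in all, crops included, and the job is handed in when it is done.

```bash
ls; mkdir -p pics
python3 - <<'E'
from plant import get_state, snapshot, camera_model, r
import cv2, numpy as np
print(get_state())
for n in("side","top"):
    p,d=snapshot(n); cv2.imwrite(f"pics/{n}0.png",p[:,:,::-1]); np.save(f"{n}0.npy",d)
    print(camera_model(n))
E
```

```text
pics
{'clock': 0.0, 'q': array([ 1.25375421,  0.68998444, -0.19453543,  1.56634702,  0.15734097,
        0.90246895, -0.2151118 ]), 'qd': array([-0.00053087,  0.0016848 , -0.00095637,  0.00183044, -0.00047113,
       -0.00049492,  0.000477  ]), 'joint_torque': array([-2.66857014e-04, -5.27568233e+01, -1.26687806e+00, -1.53431547e+01,
       -5.25578996e-02,  6.45145090e-03,  1.60375153e-04]), 'tool_pos': array([ 0.21455542, -0.58637452,  0.24890947]), 'eef_rot': array([ 9.84642708e-01,  1.74579262e-01, -2.29188357e-04, -8.75656015e-04]), 'contact_force': array([-0.12866517,  0.09679728, -0.79448838]), 'moment': array([-0.03650595,  0.02098977, -0.04741177]), 'finger_force': 0.0, 'opening': 0.9962727855206772}
{'intrinsics': array([[447.44118329,   0.        , 316.50565499],
       [  0.        , 447.44118329, 200.89971604],
       [  0.        ,   0.        ,   1.        ]]), 'dist': array([0.02982195, 0.        , 0.        , 0.        , 0.        ]), 'view': array([[-0.88531858, -0.46498021,  0.00210077,  0.58688113],
       [-0.37186459,  0.70530038, -0.60354627,  0.11754458],
       [ 0.27915539, -0.53511193, -0.79732521,  1.13644113],
       [ 0.        ,  0.        ,  0.        ,  1.        ]])}
{'intrinsics': array([[415.33774923,   0.        , 322.93921089],
       [  0.        , 415.33774923, 197.62459486],
       [  0.        ,   0.        ,   1.        ]]), 'dist': array([-0.0368895,  0.       ,  0.       ,  0.       ,  0.       ]), 'view': array([[-3.49179452e-04, -9.99996725e-01, -2.53523880e-03,
         2.22987655e-01],
       [-9.98826177e-01,  4.71567913e-04, -4.84359863e-02,
         5.51450180e-01],
       [ 4.84370232e-02,  2.51535003e-03, -9.98823071e-01,
         1.12936487e+00],
       [ 0.00000000e+00,  0.00000000e+00,  0.00000000e+00,
         1.00000000e+00]])}
```

View pics/top0.png

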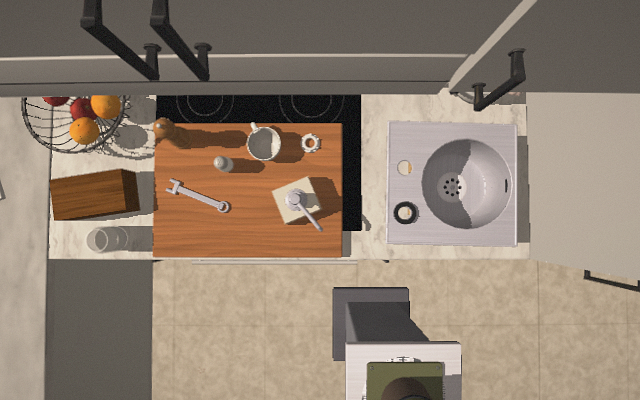

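View pics/side0.png

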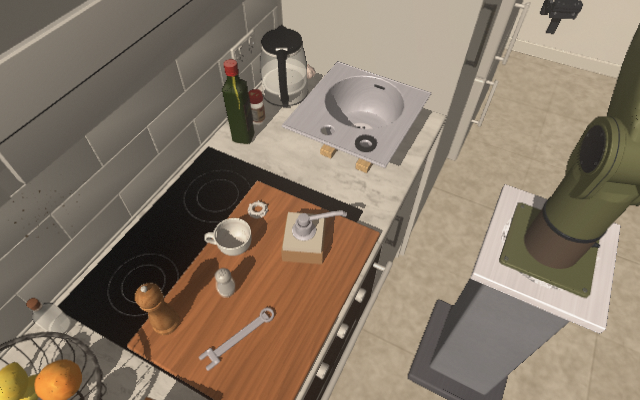

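The top view shows the dispenser at (294,198) with its spout towards (320,229). The washer hole is at (405,213), the tap hole at (404,168) and the sink is at the right. The side view confirms this. Next I'll measure with depth and enlarged crops.

```bash
cat > h.py <<'E'
from plant import get_state, snapshot, camera_model, r
import cv2, numpy as np
def ray(n,uv):
    c=camera_model(n); p=cv2.undistortPoints(np.array(uv,float).reshape(-1,1,2),c["intrinsics"],c["dist"])[:,0]
    V=c["view"]; R=V[:3,:3]; o=-R.T@V[:3,3]; return o,np.c_[p,np.ones(len(p))]@R
def atz(n,uv,z):   # world point of pixel at height z
    o,d=ray(n,uv); return o+d*((z-o[2])/d[:,2])[:,None]
def cloud(n,depth,box):
    u0,v0,u1,v1=box; g=np.mgrid[v0:v1,u0:u1]; uv=np.c_[g[1].ravel(),g[0].ravel()]
    o,d=ray(n,uv); z=depth[v0:v1,u0:u1].ravel(); return uv,(o+d*z[:,None])*1.0,z
def proj(n,X):
    c=camera_model(n); V=c["view"]
    return cv2.projectPoints(np.atleast_2d(X).astype(float),cv2.Rodrigues(V[:3,:3])[0],V[:3,3],c["intrinsics"],c["dist"])[0][:,0]
def crop(n,p,box,f,name):
    u0,v0,u1,v1=box; cv2.imwrite(f"pics/{name}.png",cv2.resize(p[v0:v1,u0:u1],None,fx=f,fy=f,interpolation=cv2.INTER_CUBIC))
E
python3 - <<'E'
from h import *
t=cv2.imread("pics/top0.png"); s=cv2.imread("pics/side0.png")
a=cv2.resize(t[165:245,260:340],None,fx=5,fy=5,interpolation=2); b=cv2.resize(t[145:225,365:445],None,fx=5,fy=5,interpolation=2)
cv2.imwrite("pics/c1.png",np.hstack([a,b]))
a=cv2.resize(s[200:280,270:350],None,fx=5,fy=5,interpolation=2); b=cv2.resize(s[100:180,310:390],None,fx=5,fy=5,interpolation=2)
cv2.imwrite("pics/c2.png",np.hstack([a,b]))
d=np.load("top0.npy")
uv,P,z=cloud("top",d,(380,110,530,255)); k=(abs(P[:,2]-.15)<.006)&(z>0); Q=P[k]; print("ledge z",np.median(Q[:,2]))
print(cv2.minAreaRect(Q[:,:2].astype(np.float32)))
uv,P,z=cloud("top",d,(265,170,345,245)); 
for lo,hi in((.075,.092),(.095,.118),(.118,.15)):
  k=(z>0)&(P[:,2]>lo)&(P[:,2]<hi); Q=P[k]; print(lo,k.sum(),Q.mean(0),Q.min(0),Q.max(0))
  if lo<.09: print(cv2.minAreaRect(Q[:,:2].astype(np.float32)))
E
```

```text
ledge z 0.1506717453481401
((0.5809462070465088, -0.0916321873664856), (0.32395482063293457, 0.302710622549057), 88.37187957763672)
0.075 1068 [0.54419313 0.29392253 0.08606634] [0.48263131 0.2301793  0.075009  ] [0.60174693 0.35413252 0.09197194]
((0.5443394184112549, 0.29358142614364624), (0.09305473417043686, 0.10392680764198303), 23.69190216064453)
0.095 18 [0.54683501 0.29442805 0.11272438] [0.52567233 0.27503363 0.0953375 ] [0.56452757 0.31698362 0.11780742]
0.118 331 [0.52192694 0.27498373 0.13343995] [0.46335874 0.224842   0.11811731] [0.56059856 0.31222661 0.14368081]
```

View pics/c1.png

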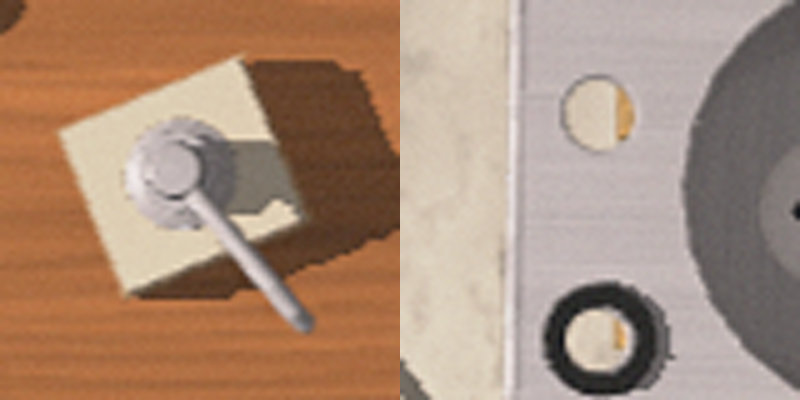

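View pics/c2.png

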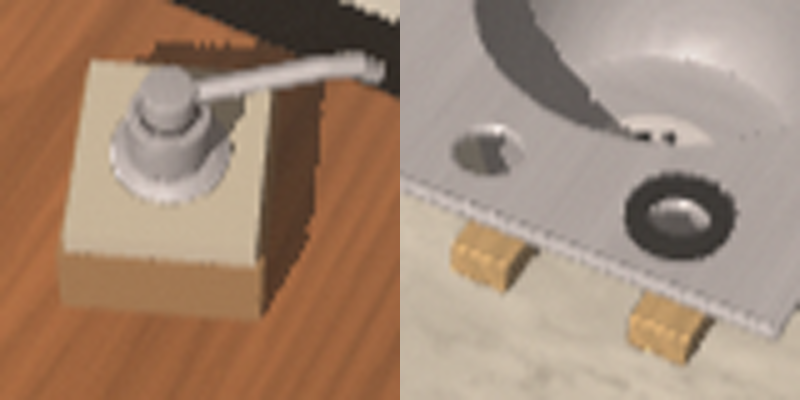

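In the crops the washer ring is centred at (601,340) in c1 (top) and (681,217) in c2 (side). The dispenser head is at (174,166) in c1 and (167,85) in c2, with the spout tip at (305,325) in c1.

```bash
cat > m.py <<'E'
from h import *
f=lambda x,y,u,v:[(x+.5)/5-.5+u,(y+.5)/5-.5+v]
def P(s,n,uv,z): print(s,n,atz(n,[uv],z)[0].round(4))
# washer outer silhouette ~ mid-height .155
P("washer","top",f(201.5,339.5,365,145),.156); P("washer","side",f(281,217,310,100),.157)
P("tap","top",f(197,113,365,145),.15); P("tap","side",f(87,151,310,100),.149)
P("head","top",f(174,166,260,165),.139); P("head","side",f(167,84,270,200),.139)
P("flange","top",f(182,173,260,165),.088)
P("tip","top",f(301,321,260,165),.130); P("spoutmid","top",f(248,258,260,165),.137)
P("tip","side",f(370,68,270,200),.132)
E
python3 m.py
python3 - <<'E'
from h import *
# sink plate edges from depth: ledge edge line & washer points
d=np.load("top0.npy"); uv,P,z=cloud("top",d,(365,110,535,260))
m=((abs(P[:,2]-.15)<.008)&(z>0)).reshape(150,170).astype(np.uint8)
e=[];
for v in range(25,135,5):
    u=np.argmax(m[v]); e.append(P[v*170+u,:2])
e=np.array(e); print("left edge",np.polyfit(e[:,0],e[:,1],1), e[:3])
e=[]
for v in range(25,120,5):
    u=169-np.argmax(m[v][::-1]); e.append(P[v*170+u,:2])
e=np.array(e); print("right edge",np.polyfit(e[:,0],e[:,1],1))
k=(P[:,2]>.156)&(P[:,2]<.165)&(abs(P[:,0]-.5)<.06)&(abs(P[:,1]-.02)<.05); print(k.sum(),P[k].mean(0),(P[k].min(0)+P[k].max(0))/2)
E
```

```text
washer top [0.5087 0.0251 0.156 ]
washer side [0.5077 0.0266 0.157 ]
tap top [0.619 0.025 0.15 ]
tap side [0.6202 0.0225 0.149 ]
head top [0.5451 0.2924 0.139 ]
head side [0.5457 0.2902 0.139 ]
flange top [0.5439 0.2919 0.088 ]
tip top [0.469  0.2302 0.13  ]
spoutmid top [0.5    0.2561 0.137 ]
tip side [0.4693 0.2342 0.132 ]
left edge [-0.02754295  0.08499406] [[0.69756066 0.06619582]
 [0.68607052 0.06565145]
 [0.67354924 0.065926  ]]
right edge [-0.02088063 -0.23967829]
255 [0.50865898 0.02726873 0.16036238] [0.49198834 0.0176801  0.16049648]
```

```bash
python3 -m inch '1 0 0 -.02 0 0 0;1 .01 -.012 -.02 0 0 0;1 .02 -.024 -.02 0 0 0;1 .02 -.024 0 0 0 0;1 .02 -.024 0 0 0 0;1 .02 -.024 0 0 0 0;1 .02 -.024 0 0 0 0;1 .02 -.024 0 0 0 0;1 .02 -.024 0 0 0 0;1 .02 -.024 0 0 0 0;1 .02 -.024 0 0 0 0;1 .02 -.024 0 0 0 0;1 .02 -.024 0 0 0 0;1 .02 -.024 0 0 0 0;1 .02 -.024 0 0 0 0;1 0 0 0 0 0 0' 30; python3 -c "
from h import *;print(get_state()['q'])"
```

```text
clock: 1.43
tool_pos: [0.359, -0.1842, 0.3099]
eef_rot: [0.984, 0.179, 0.001, -0.001]
contact_force: [0.0, -1.0, 0.2]
opening: 0.998
finger_force: 0.0
[ 0.56380197  0.31918857 -0.27272743  2.09751352  0.12152001  0.73922649
 -0.99585111]
```

```bash
python3 -m inch '1 .012 -.014 0 0 0 0;1 .022 -.024 0 0 0 0;1 .022 -.024 0 0 0 0;1 .022 -.024 0 0 0 0;1 .022 -.024 0 0 0 0;1 .022 -.024 0 0 0 0;1 .022 -.024 0 0 0 0;1 .022 -.024 0 0 0 0;1 .022 -.024 0 0 0 0;1 .022 -.024 0 0 0 0;1 .022 -.024 0 0 0 0;1 .022 -.024 0 0 0 0;1 .022 -.024 0 0 0 0;1 .022 -.025 0 0 0 0;1 .022 -.026 0 0 0 0;1 .022 -.026 0 0 0 0;1 0 0 0 0 0 -.11;1 0 0 0 0 0 -.1;1 0 0 0 0 0 -.1;1 0 0 0 0 0 0' 30
cat > w.py <<'E'
import sys
from h import *
from scipy.spatial.transform import Rotation as R
s=get_state(); T=R.from_quat(s["eef_rot"]); p=s["tool_pos"]; M=T.as_matrix()
g=np.array([float(a) for a in sys.argv[1:4]])
print("clock",s["clock"],"pos",p.round(4),"y ang",np.degrees(np.arctan2(M[1,1],M[0,1])).round(2),"z axis",M[:,2].round(4),"q",s["q"].round(2))
print("shift tool",(M.T@(g-p)).round(4),"F",s["contact_force"].round(2),"M",s["moment"].round(2),"open",round(s["opening"],3),s["finger_force"])
t=float(sys.argv[4]); G=R.from_matrix(np.c_[[np.sin(np.radians(t)),-np.cos(np.radians(t)),0],[np.cos(np.radians(t)),np.sin(np.radians(t)),0],[0,0,-1]])
print("turn tool",(T.inv()*G).as_rotvec().round(4))
E
python3 w.py .545 .2915 .2 -51.7
```

```text
clock: 3.1
tool_pos: [0.548, 0.2831, 0.3089]
eef_rot: [0.946, 0.326, -0.001, 0.0]
contact_force: [-0.8, -1.0, -1.2]
opening: 1.0
finger_force: 0.0
clock 3.1 pos [0.548  0.2831 0.3089] y ang -52.0 z axis [-1.3e-03 -7.0e-04 -1.0e+00] q [-0.35  0.63 -0.36  1.51  0.24  1.05 -1.68]
shift tool [ 0.003  -0.0084  0.1089] F [-0.84 -0.96 -1.18] M [-0.03 -0.06 -0.05] open 1.0 0.0Traceback (most recent call last):
  File "w.py", line 8, in <module>
    t=float(sys.argv[4]); G=R.from_matrix(np.c_[[np.sin(np.radians(t)),-np.cos(np.radians(t)),0],[np.cos(np.radians(t)),np.sin(np.radians(t)),0],[0,0,-1]])
                            ~~~~~~~~~~~~~^^^^^^^^^^^^^^^^^^^^^^^^^^^^^^^^^^^^^^^^^^^^^^^^^^^^^^^^^^^^^^^^^^^^^^^^^^^^^^^^^^^^^^^^^^^^^^^^^^^^^^^^^^^^^^^^^^
  File "scipy/spatial/transform/_rotation.pyx", line 1143, in scipy.spatial.transform._rotation.Rotation.from_matrix
ValueError: Non-positive determinant (left-handed or null coordinate frame) in rotation matrix 0: [[-0.78477637  0.61977903  0.        ]
 [-0.61977903 -0.78477637  0.        ]
 [ 0.          0.         -1.        ]].
```

```bash
sed -i 's/np.c_\[\[np.sin(np.radians(t)),-np.cos(np.radians(t)),0\]/np.c_[[-np.sin(np.radians(t)),np.cos(np.radians(t)),0]/' w.py
python3 -m inch '1 .003 -.0084 .03 0 0 0;1 0 0 .04 0 0 0;1 0 0 .04 0 0 0;1 0 0 .03 0 0 0;1 0 0 0 0 0 0;1 0 0 0 0 0 0' 30; python3 w.py .545 .2915 .105 -51.7
python3 - <<'E'
from h import *
a,_=snapshot("top"); b,_=snapshot("side")
f=lambda p,u,v:cv2.resize(p[v:v+80,u:u+80,::-1],None,fx=5,fy=5,interpolation=2)
cv2.imwrite("pics/c3.png",np.hstack([f(a,260,165),f(b,270,180)]))
E
```

```text
clock: 3.6
tool_pos: [0.5446, 0.2911, 0.1687]
eef_rot: [0.946, 0.323, -0.002, 0.001]
contact_force: [0.3, 0.5, 1.9]
opening: 0.999
finger_force: 0.0
clock 3.6 pos [0.5446 0.2911 0.1687] y ang -52.26 z axis [-0.0027 -0.0021 -1.    ] q [-0.39  0.79 -0.31  1.66  0.33  0.75 -1.77]
shift tool [ 0.0008 -0.      0.0637] F [0.3  0.53 1.89] M [ 0.01 -0.05  0.01] open 0.999 0.0
turn tool [ 0.      0.0034 -0.0097]
```

View pics/c3.png

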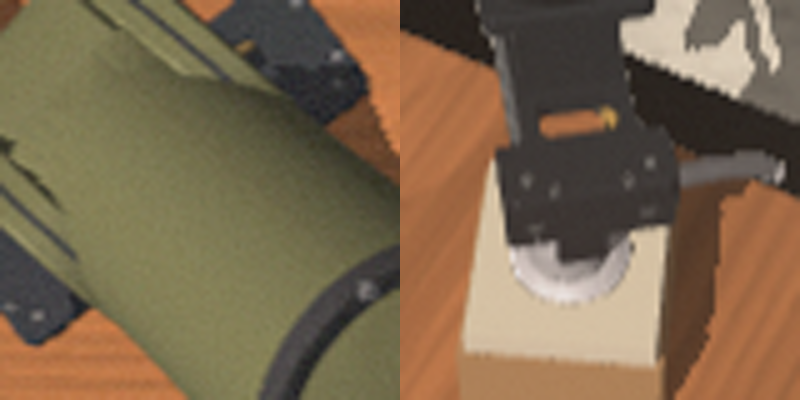

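The side view shows the fingers centred over the dispenser, with the spout (right) clear of them. I'll descend and grip.

```bash
python3 -m inch '1 .0008 0 .015 0 .0034 -.0097;1 0 0 .02 0 0 0;1 0 0 .015 0 0 0;1 0 0 .009 0 0 0;1 0 0 .003 0 0 0;1 0 0 0 0 0 0;1 0 0 0 0 0 0' 40; python3 w.py .545 .2915 .105 -51.7; python3 -m inch '-1 0 0 0 0 0 0;-1 0 0 0 0 0 0;-1 0 0 0 0 0 0;-1 0 0 0 0 0 0;-1 0 0 0 0 0 0;-1 0 0 0 0 0 0;-1 0 0 0 0 0 0;-1 0 0 0 0 0 0' 45; python3 w.py .545 .2915 .105 -51.7
```

```text
clock: 4.28
tool_pos: [0.5468, 0.2932, 0.1091]
eef_rot: [0.944, 0.329, 0.003, -0.001]
contact_force: [0.0, 0.5, 1.0]
opening: 1.001
finger_force: 0.0
clock 4.2833 pos [0.5468 0.2932 0.1091] y ang -51.6 z axis [ 0.0048  0.0034 -1.    ] q [-0.41  0.87 -0.28  1.69  0.37  0.62 -1.8 ]
shift tool [-0.0025  0.0002  0.0041] F [0.04 0.48 1.03] M [-0.06 -0.04  0.05] open 1.001 0.0
turn tool [ 0.0003 -0.0059  0.0017]
clock: 4.95
tool_pos: [0.5459, 0.2926, 0.1077]
eef_rot: [0.944, 0.329, 0.002, -0.001]
contact_force: [0.4, -0.1, 0.7]
opening: 0.444
finger_force: 45.0
clock 4.95 pos [0.5459 0.2926 0.1077] y ang -51.59 z axis [ 0.0027  0.002  -1.    ] q [-0.41  0.88 -0.28  1.69  0.37  0.62 -1.8 ]
shift tool [-0.0014  0.0003  0.0027] F [ 0.44 -0.1   0.71] M [-0.07  0.07 -0.  ] open 0.444 45.00319708138704
turn tool [ 0.0001 -0.0034  0.002 ]
```

```bash
python3 -m inch '-1 0 0 -.004 0 0 0;-1 0 0 -.01 0 0 0;-1 0 0 -.02 0 0 0;-1 0 0 -.025 0 0 0;-1 0 0 -.025 0 0 0;-1 0 0 -.025 0 0 0;-1 0 0 -.025 0 0 0;-1 0 0 -.016 0 0 0;-1 0 0 0 0 0 0;-1 0 0 0 0 0 0;-1 0 0 0 0 0 0;-1 0 0 0 0 0 0' 50; python3 w.py .5085 .026 .26 -1.5
```

```text
clock: 5.95
tool_pos: [0.5446, 0.2915, 0.2561]
eef_rot: [0.944, 0.329, -0.0, -0.0]
contact_force: [0.3, 0.0, -3.0]
opening: 0.441
finger_force: 50.0
clock 5.95 pos [0.5446 0.2915 0.2561] y ang -51.57 z axis [-1.e-04  0.e+00 -1.e+00] q [-0.37  0.69 -0.35  1.58  0.28  0.93 -1.72]
shift tool [-0.1933  0.1856 -0.004 ] F [ 0.26  0.02 -2.98] M [-0.01 -0.02 -0.03] open 0.441 50.00001585111022
turn tool [-1.000e-04  0.000e+00 -8.739e-01]
```

```bash
python3 -m inch '-1 -.005 .005 0 0 0 0;-1 -.012 .011 0 0 0 0;-1 -.018 .017 0 0 0 0;-1 -.02 .019 0 0 0 0;-1 -.02 .019 0 0 0 0;-1 -.02 .019 0 0 0 0;-1 -.02 .019 0 0 0 0;-1 -.02 .019 0 0 0 0;-1 -.02 .019 0 0 0 0;-1 -.018 .017 0 0 0 0;-1 -.012 .012 0 0 0 0;-1 -.008 .008 0 0 0 0' 50; python3 -m inch '-1 0 0 0 0 0 -.05;-1 0 0 0 0 0 -.1;-1 0 0 0 0 0 -.1;-1 0 0 0 0 0 -.1;-1 0 0 0 0 0 -.1;-1 0 0 0 0 0 -.1;-1 0 0 0 0 0 -.1;-1 0 0 0 0 0 -.1;-1 0 0 0 0 0 -.08;-1 0 0 0 0 0 -.044;-1 0 0 0 0 0 0;-1 0 0 0 0 0 0;-1 0 0 0 0 0 0;-1 0 0 0 0 0 0;-1 0 0 0 0 0 0' 50; python3 w.py .5085 .026 .25 -1.5
python3 - <<'E'
from h import *
b,d=snapshot("side"); np.save("side1.npy",d); cv2.imwrite("pics/side1.png",b[:,:,::-1])
a,d=snapshot("top"); np.save("top1.npy",d);cv2.imwrite("pics/top1.png",a[:,:,::-1])
f=lambda p,u,v:cv2.resize(p[v:v+100,u:u+80,::-1],None,fx=5,fy=5,interpolation=2)
cv2.imwrite("pics/c4.png",np.hstack([f(b,340,80),f(a,370,145)]))
E
```

```text
clock: 6.95
tool_pos: [0.5075, 0.0249, 0.2563]
eef_rot: [0.945, 0.327, 0.0, -0.0]
contact_force: [0.3, -0.6, -1.9]
opening: 0.442
finger_force: 50.0
clock: 8.2
tool_pos: [0.5086, 0.0283, 0.257]
eef_rot: [0.716, 0.698, 0.002, 0.0]
contact_force: [0.6, 0.3, -1.9]
opening: 0.442
finger_force: 50.0
clock 8.2 pos [0.5086 0.0283 0.257 ] y ang -1.53 z axis [ 0.0027  0.002  -1.    ] q [ 0.26  0.59 -0.65  1.89  0.47  0.82 -0.66]
shift tool [-0.0023 -0.0001  0.007 ] F [ 0.59  0.26 -1.89] M [-0.03 -0.09 -0.02] open 0.442 50.00004954636097
turn tool [ 0.0026 -0.002  -0.0005]
```

View pics/c4.png

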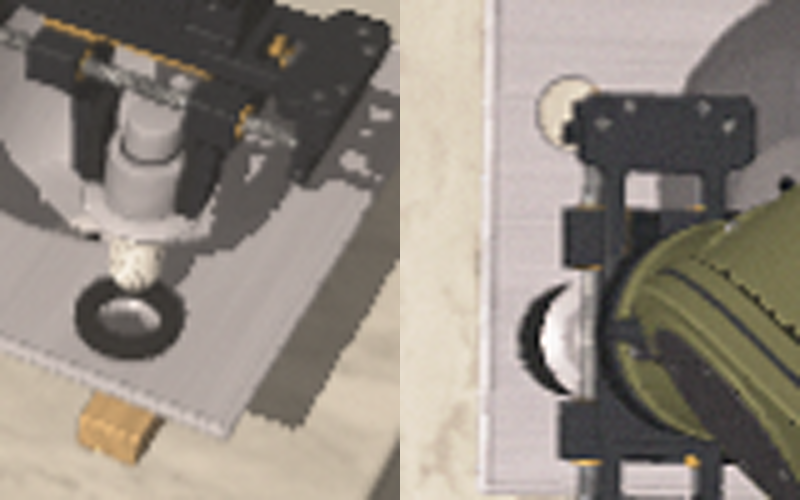

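In c4 (side half) the flange spans x 83–215 with its bottom at y≈240. The tail is centred at about (135,265), and the washer centre is at (130,317). I'll compare these with the projections.

Run:
```python
from h import *
def circ(o,rad,z): 
    a=np.linspace(0,2*np.pi,90); return np.c_[o[0]+rad*np.cos(a),o[1]+rad*np.sin(a),np.full(90,o[2]+z)]
c=lambda n,X,u,v:(proj(n,X)-[u,v]+.5)*5-.5
o=np.array([.5086,.0283,.2343])
e=c("side",np.vstack([circ(o,.029,0),circ(o,.029,.006)]),340,80); print("flange",e.min(0),e.max(0))
e=c("side",circ(o,.013,-.03),340,80); print("tail mid",e.min(0),e.max(0))
e=c("side",circ(o,.0085,-.052),340,80); print("tail end",e.min(0),e.max(0))
for dx,dy in((0,0),(.002,0),(0,.002)):
  w=np.array([.5085+dx,.026+dy,.15]); e=c("side",np.vstack([circ(w,.0275,0),circ(w,.0275,.01)]),340,80); print("washer",e.min(0),e.max(0))
p=cv2.imread("pics/side1.png")[80:180,340:420]
q=cv2.resize(p,None,fx=7,fy=7,interpolation=2)[150:560]
for z,rad in((0,.029),(.006,.029),(-.045,.0125),(-.052,.0085),(.034,.02),(.054,.0135)):
  e=(proj("side",circ(o,rad,z))-[340,80]+.5)*7-.5-[0,150]; cv2.polylines(q,[e.round().astype(int)],1,(0,0,255),1)
for z,rad in((.0,.0275),(.01,.0275),(.01,.017)):
  e=(proj("side",circ([.5085,.026,.15],rad,z))-[340,80]+.5)*7-.5-[0,150]; cv2.polylines(q,[e.round().astype(int)],1,(0,255,0),1)
cv2.imwrite("pics/c5.png",q)
```

```text
flange [ 82.00686843 154.3573284 ] [204.54683222 247.10678034]
tail mid [110.15180549 231.99409349] [163.2174923  269.15812523]
tail end [115.52060814 270.63235063] [149.66312547 294.83632585]
washer [ 74.97188628 273.15737994] [184.97789293 364.78272586]
washer [ 71.42063581 271.87710627] [181.33686793 363.42888878]
washer [ 73.32896647 275.5936427 ] [183.42104497 367.35776748]
```

View pics/c5.png

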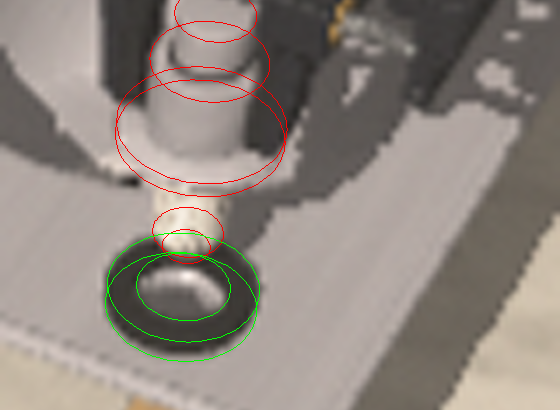

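Overlay: the washer fits within about 1 mm and the tail fits. The flange seems to extend a bit further right, to about (300,170). I'll check tilt and offset with the depth data.

Run:
```python
from h import *
from scipy.optimize import least_squares
d=np.load("side1.npy"); uv,P,z=cloud("side",d,(300,60,440,160))
o=np.array([.5086,.0283,.2343]); Q=P-o; k=(z>0)&(np.hypot(Q[:,0],Q[:,1])<.04)&(Q[:,2]>-.06)&(Q[:,2]<.06); Q=Q[k]
def fit(lo,hi,rad,m=.006):
    S=Q[(Q[:,2]>lo)&(Q[:,2]<hi)]; S=S[np.abs(np.hypot(S[:,0],S[:,1])-rad)<m]
    f=least_squares(lambda c:np.hypot(S[:,0]-c[0],S[:,1]-c[1])-rad,[0,0],loss="soft_l1",f_scale=.001); print(lo,hi,len(S),f.x.round(4),"rms",np.sqrt(np.mean(f.fun**2)).round(4))
fit(-.044,-.008,.013); fit(.01,.03,.02); fit(.042,.05,.0135); fit(-.001,.008,.029)
S=Q[(np.hypot(Q[:,0],Q[:,1])<.035)&(np.hypot(Q[:,0],Q[:,1])>.022)&(Q[:,2]>-.01)&(Q[:,2]<.015)]
A=np.c_[S[:,:2],np.ones(len(S))]; 
print("flange plane",len(S),np.linalg.lstsq(A,S[:,2],rcond=None)[0],S.min(0),S.max(0))
# spout candidate points
R=P-o; k=(z>0)&(R[:,2]>.03)&(R[:,2]<.058)&(np.abs(R[:,0])<.03)&(R[:,1]<-.03)&(R[:,1]>-.11)
print(k.sum()); 
for a in range(-11,-3): 
    j=k&(R[:,1]>a/100)&(R[:,1]<(a+1)/100); print(a,j.sum(),R[j].mean(0).round(4) if j.any() else "")
# washer in side now
k=(z>0)&(P[:,2]>.157)&(P[:,2]<.164)&(np.hypot(P[:,0]-.508,P[:,1]-.026)<.035);W=P[k];print("washer",k.sum(),(W.min(0)+W.max(0))/2)
```

```text
-0.044 -0.008 87 [ 0.0013 -0.0027] rms 0.0013
0.01 0.03 119 [ 0.0005 -0.0025] rms 0.0023
0.042 0.05 32 [ 0.0006 -0.0028] rms 0.0013
-0.001 0.008 60 [ 0.0006 -0.0044] rms 0.0017
flange plane 83 [ 0.05425103 -0.12769189  0.00677771] [-0.02781908 -0.00127495 -0.00143706] [0.02977572 0.02692631 0.01455291]
15
-11 0 
-10 0 
-9 0 
-8 0 
-7 0 
-6 0 
-5 3 [-0.0004 -0.0415  0.049 ]
-4 12 [-0.0002 -0.035   0.0508]
washer 153 [0.509467   0.02722528 0.1602809 ]
```

The dispenser hangs upright, within about 2 mm of the hole, with the spout square. I'll lower it into the hole while watching the lateral forces.

```bash
python3 -m inch '-1 0 0 .006 0.0026 -.002 0;-1 0 0 .01 0 0 0;-1 0 0 .01 0 0 0;-1 0 0 .006 0 0 0;-1 0 0 .002 0 0 0;-1 0 0 0 0 0 0;-1 0 0 0 0 0 0;-1 0 0 0 0 0 0' 50; python3 w.py .5085 .027 .21 -1.5; python3 -m inch '-1 0 0 .003 0 0 0;-1 0 0 .003 0 0 0;-1 0 0 .003 0 0 0;-1 0 0 .003 0 0 0;-1 0 0 0 0 0 0;-1 0 0 0 0 0 0;-1 0 0 0 0 0 0' 50; python3 w.py .5085 .027 .21 -1.5
```

```text
clock: 8.97
tool_pos: [0.5089, 0.0284, 0.2233]
eef_rot: [0.716, 0.698, 0.0, 0.0]
contact_force: [-0.7, -0.3, -1.7]
opening: 0.439
finger_force: 50.0
clock 8.9667 pos [0.5089 0.0284 0.2233] y ang -1.5 z axis [ 7.e-04  3.e-04 -1.e+00] q [ 0.23  0.63 -0.61  1.93  0.52  0.74 -0.71]
shift tool [-0.0014 -0.0004  0.0133] F [-0.66 -0.3  -1.72] M [ 0.03 -0.06  0.04] open 0.439 49.99994818121195
turn tool [ 0.0007 -0.0003 -0.0001]
clock: 9.55
tool_pos: [0.5087, 0.0283, 0.2111]
eef_rot: [0.716, 0.698, 0.0, -0.0]
contact_force: [0.5, -0.5, -3.1]
opening: 0.441
finger_force: 50.0
clock 9.55 pos [0.5087 0.0283 0.2111] y ang -1.5 z axis [ 1.e-04  1.e-04 -1.e+00] q [ 0.22  0.65 -0.6   1.94  0.54  0.72 -0.73]
shift tool [-0.0013 -0.0002  0.0011] F [ 0.5  -0.48 -3.13] M [ 0.02 -0.06 -0.02] open 0.441 49.999931529164314
turn tool [ 0.0001 -0.0001 -0.    ]
```

Tail is in freely. Continuing.

```bash
python3 -m inch '-1 0 0 .004 0 0 0;-1 0 0 .005 0 0 0;-1 0 0 .005 0 0 0;-1 0 0 .005 0 0 0;-1 0 0 .004 0 0 0;-1 0 0 .001 0 0 0;-1 0 0 0 0 0 0;-1 0 0 0 0 0 0;-1 0 0 0 0 0 0' 50; python3 w.py .5085 .027 .1827 -1.5; python3 -m inch '-1 0 0 .001 0 0 0;-1 0 0 .001 0 0 0;-1 0 0 .001 0 0 0;-1 0 0 0 0 0 0;-1 0 0 0 0 0 0;-1 0 0 0 0 0 0;-1 0 0 0 0 0 0' 50; python3 w.py .5085 .027 .1827 -1.5
```

```text
clock: 10.3
tool_pos: [0.5088, 0.0283, 0.1872]
eef_rot: [0.716, 0.698, 0.0, 0.0]
contact_force: [-0.3, 0.5, -3.0]
opening: 0.44
finger_force: 50.0
clock 10.3 pos [0.5088 0.0283 0.1872] y ang -1.5 z axis [ 5.e-04  2.e-04 -1.e+00] q [ 0.2   0.68 -0.56  1.96  0.58  0.66 -0.76]
shift tool [-0.0013 -0.0003  0.0045] F [-0.33  0.51 -3.02] M [ 0.03 -0.07 -0.01] open 0.44 49.99998835846782
turn tool [ 0.0005 -0.0002 -0.0001]
clock: 10.88
tool_pos: [0.5087, 0.0282, 0.1841]
eef_rot: [0.716, 0.698, 0.0, 0.0]
contact_force: [-0.2, 0.2, -3.2]
opening: 0.441
finger_force: 50.0
clock 10.8833 pos [0.5087 0.0282 0.1841] y ang -1.51 z axis [ 2.e-04  1.e-04 -1.e+00] q [ 0.2   0.69 -0.56  1.97  0.59  0.65 -0.77]
shift tool [-0.0012 -0.0002  0.0014] F [-0.23  0.2  -3.23] M [-0.05 -0.06 -0.03] open 0.441 49.99998131766915
turn tool [ 0.0001 -0.0001 -0.0001]
```

```bash
python3 -m inch '-1 0 0 .001 0 0 0;-1 0 0 .001 0 0 0;-1 0 0 .001 0 0 0;-1 0 0 0 0 0 0;-1 0 0 0 0 0 0;-1 0 0 0 0 0 0' 55; python3 w.py .5085 .027 .1787 -1.5; python3 -m inch '-1 0 0 .001 0 0 0;-1 0 0 .0005 0 0 0;-1 0 0 0 0 0 0;-1 0 0 0 0 0 0;-1 0 0 0 0 0 0' 55; python3 w.py .5085 .027 .1787 -1.5
```

```text
clock: 11.38
tool_pos: [0.5088, 0.0282, 0.1813]
eef_rot: [0.716, 0.698, 0.0, 0.0]
contact_force: [-0.2, -0.1, 1.4]
opening: 0.44
finger_force: 55.0
clock 11.3833 pos [0.5088 0.0282 0.1813] y ang -1.51 z axis [ 4.e-04  0.e+00 -1.e+00] q [ 0.19  0.69 -0.56  1.97  0.59  0.65 -0.77]
shift tool [-0.0012 -0.0002  0.0026] F [-0.17 -0.1   1.37] M [-0.08  0.04  0.01] open 0.44 54.99994056299329
turn tool [ 0.0004 -0.     -0.0002]
clock: 11.8
tool_pos: [0.5087, 0.0283, 0.1799]
eef_rot: [0.716, 0.698, 0.0, 0.0]
contact_force: [-2.1, -0.3, 5.3]
opening: 0.441
finger_force: 55.0
clock 11.8 pos [0.5087 0.0283 0.1799] y ang -1.51 z axis [ 5.e-04 -1.e-04 -1.e+00] q [ 0.19  0.69 -0.55  1.97  0.6   0.64 -0.77]
shift tool [-0.0013 -0.0002  0.0012] F [-2.1  -0.33  5.3 ] M [-0.14  0.29  0.03] open 0.441 55.00003745779395
turn tool [ 0.0005  0.0001 -0.0001]
```

```bash
python3 -m inch '-1 0 0 .0007 0 0 0;-1 0 0 .0006 0 0 0;-1 0 0 0 0 0 0;-1 0 0 0 0 0 0;-1 0 0 0 0 0 0;-1 0 0 0 0 0 0;-1 0 0 0 0 0 0;-1 0 0 0 0 0 0;-1 0 0 0 0 0 0;-1 0 0 0 0 0 0' 58; python3 w.py .5085 .027 .1787 -1.5; python3 -m inch '-1 0 0 0 0 0 0;-1 0 0 0 0 0 0;-1 0 0 0 0 0 0' 58;python3 w.py .5085 .027 .1787 -1.5
python3 - <<'E'
from h import *
b,d=snapshot("side"); a,_=snapshot("top")
f=lambda p,u,v:cv2.resize(p[v:v+100,u:u+80,::-1],None,fx=5,fy=5,interpolation=2)
cv2.imwrite("pics/c6.png",np.hstack([f(b,340,80),f(a,370,145)]))
E
```

```text
clock: 12.63
tool_pos: [0.5088, 0.0283, 0.1789]
eef_rot: [0.716, 0.698, 0.0, 0.0]
contact_force: [-1.1, -1.0, 7.6]
opening: 0.438
finger_force: 58.0
clock 12.6333 pos [0.5088 0.0283 0.1789] y ang -1.5 z axis [ 8.e-04 -3.e-04 -1.e+00] q [ 0.19  0.7  -0.55  1.97  0.6   0.64 -0.78]
shift tool [-0.0013 -0.0002  0.0002] F [-1.08 -1.    7.63] M [-0.21  0.46 -0.01] open 0.438 58.000118024647236
turn tool [ 0.0008  0.0003 -0.0001]
clock: 12.88
tool_pos: [0.5088, 0.0282, 0.1789]
eef_rot: [0.716, 0.698, 0.0, 0.0]
contact_force: [-2.0, -0.1, 7.4]
opening: 0.436
finger_force: 58.0
clock 12.8833 pos [0.5088 0.0282 0.1789] y ang -1.51 z axis [ 7.e-04 -3.e-04 -1.e+00] q [ 0.19  0.7  -0.55  1.97  0.6   0.64 -0.78]
shift tool [-0.0013 -0.0002  0.0002] F [-2.02 -0.14  7.42] M [-0.18  0.43  0.01] open 0.436 58.00014741718769
turn tool [ 0.0008  0.0002 -0.0001]
```

View pics/c6.png

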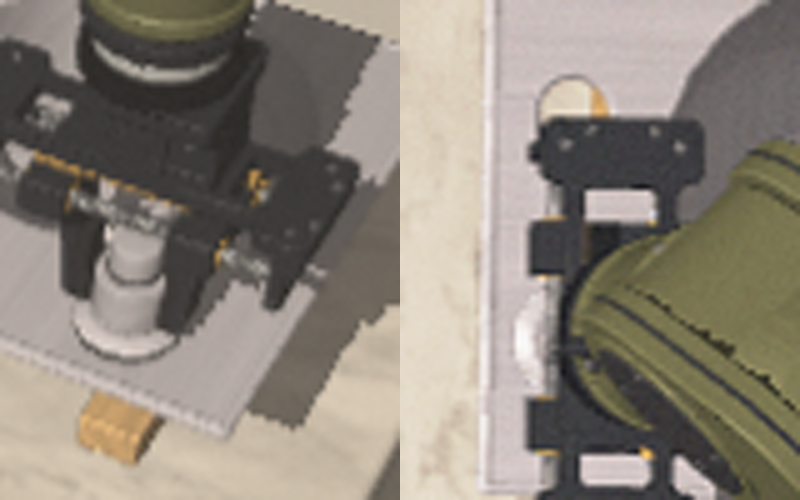

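The flange sits concentrically on the washer and the estimated force is 10.5–11.7 N. I'll nudge it down slightly and dwell.

```bash
Z='-1 0 0 0 0 0 0'; python3 -m inch '-1 0 0 .0003 0 0 0;-1 0 0 0 0 0 0;-1 0 0 0 0 0 0;-1 0 0 0 0 0 0;-1 0 0 0 0 0 0;-1 0 0 0 0 0 0;-1 0 0 0 0 0 0;-1 0 0 0 0 0 0;-1 0 0 0 0 0 0;-1 0 0 0 0 0 0;-1 0 0 0 0 0 0;-1 0 0 0 0 0 0;-1 0 0 0 0 0 0;-1 0 0 0 0 0 0;-1 0 0 0 0 0 0;-1 0 0 0 0 0 0;-1 0 0 0 0 0 0;-1 0 0 0 0 0 0;-1 0 0 0 0 0 0;-1 0 0 0 0 0 0'; python3 -m inch '-1 0 0 0 0 0 0;-1 0 0 0 0 0 0;-1 0 0 0 0 0 0;-1 0 0 0 0 0 0;-1 0 0 0 0 0 0;-1 0 0 0 0 0 0;-1 0 0 0 0 0 0;-1 0 0 0 0 0 0;-1 0 0 0 0 0 0;-1 0 0 0 0 0 0;-1 0 0 0 0 0 0;-1 0 0 0 0 0 0;-1 0 0 0 0 0 0;-1 0 0 0 0 0 0;-1 0 0 0 0 0 0;-1 0 0 0 0 0 0;-1 0 0 0 0 0 0;-1 0 0 0 0 0 0;-1 0 0 0 0 0 0;-1 0 0 0 0 0 0'; python3 w.py .5085 .027 .1787 -1.5
```

```text
clock: 14.65
tool_pos: [0.5088, 0.0283, 0.1787]
eef_rot: [0.716, 0.698, 0.0, 0.0]
contact_force: [-2.0, -1.1, 8.5]
opening: 0.443
finger_force: 58.0
clock: 16.32
tool_pos: [0.5088, 0.0283, 0.1787]
eef_rot: [0.716, 0.698, 0.0, 0.0]
contact_force: [-2.3, 0.1, 9.8]
opening: 0.442
finger_force: 58.0
clock 16.3167 pos [0.5088 0.0283 0.1787] y ang -1.51 z axis [ 8.e-04 -3.e-04 -1.e+00] q [ 0.19  0.7  -0.55  1.97  0.6   0.64 -0.78]
shift tool [-0.0013 -0.0002 -0.    ] F [-2.31  0.09  9.75] M [-0.2   0.39 -0.01] open 0.442 58.00019849091768
turn tool [ 0.0008  0.0003 -0.0001]
```

The estimated force on the washer is about 12 N. It is steady and has been held for over 3 s, so I'm handing in.

```bash
python3 -c "
from plant import r
print(r.finish_job())"
```

```text
the job is handed in; nothing more can be done
None
```

The dispenser is in the small hole with its spout square over the bowl, still gripped and pressed on the washer with an estimated 12 N, and the job is handed in; no verdict was shown.

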